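Uncover a contactor and gauge its contact gap

TASK

Lift the cover off the contact box and set it down, right way up and flat, inside the steel tray. Then take the gauge with the thin blade from the rack and slide its blade down into the gap between the two contact blocks, about midway along them, until its shoulders sit flat on the blocks, and leave it standing there. Set both down without dropping them, leave the thick gauge in the rack, and do not disturb the other things on the table.

Things in the scene. Friction and masses are not known exactly. Their poses are not given: they have to be found in the camera images.
- contact_box: Fixed grey steel box, 130 (x) x 96 (y) x 66 mm, open on top under its cover, with screwed feet along its long sides and a cable gland on its +x end. Origin: centre of its underside; x along its length, z up. Inside, two copper contact blocks stand side by side, tops 10 mm below the rim.
- gap_mouth (a point): Middle of the gap between the contact blocks, level with their tops, 56 mm above the box's origin; axes as the box. The gap runs along x, 50 mm long, 7 mm wide (y), 51 mm deep; its mouth is chamfered out to 13 mm.
- cover: Loose sheet-steel cover of the contact box, grey, 140 (x) x 106 (y) x 18 mm with a 15 mm skirt that hangs round the box's rim with about 2 mm play, 0.3 kg. Black bridge handle on top along x. Origin: centre of the skirt's lower edge; x along its length, z up. On the box its axes agree with the box's.
- cover_handle (a point): Middle of the cover's handle bar, 46 mm above the cover's origin. The bar is 80 mm long (x), 12 mm wide (y) and 12 mm high; 22 mm of free height under it; overall height of the cover 52 mm.
- parts_tray: Fixed open grey sheet-steel tray, 210 (x) x 170 (y) mm outside, walls 3 mm thick and 19 mm high, floor 3 mm thick. Origin: centre of its underside, x along its length.
- gauge_rack: Fixed rack, wooden base 150 (x) x 56 (y) mm, with two dark steel rails along x, 11 mm apart, their tops 62 mm above the origin (centre of the underside). The two gauges hang side by side between the rails, 66 mm apart, resting on their shoulders.
- thin_gauge: Loose gauge with the thin blade: steel blade 4 (y) x 30 (x) mm, reaching 45 mm below the shoulders, tip tapered; dark steel grip block above, 36 (x) x 22 (y) x 62 mm. The narrower grip of the two. Origin: centre of the shoulders (the grip's underside, where the blade begins); z up along the grip. 0.16 kg.
- thick_gauge: The other gauge: blade 9 mm thick (does not fit the gap), grip block 56 (x) x 22 (y) x 62 mm, the wider grip; else as the thin gauge. Stays in the rack.
- mug: Spotted white mug, 82 x 114 x 91 mm, bystander. Origin under its middle.
- coupling: Dark hexagonal coupling, 36 x 41 x 40 mm, bystander. Origin under its middle.
- dip_tin: Round closed tin, 72 x 72 x 61 mm, bystander. Origin under its middle.
Things that resemble listed ones, but are neither listed nor needed, are in the scene too. Leave any turquoise look-alike of the thin_gauge alone.

How it is judged:
By the outcome, as a careful person would: the job done as asked, in the order asked, and still so for the second after the job is handed in, with the robot touching nothing.
It also fails if it takes over 61 s, if anything falls off the work surface, if the arm or the gripper's body presses on something with over 40 N, if the wrist force passes 120 N, or if a joint passes its speed limit or range.

ROBOT

A 6-joint arm with a two-finger parallel gripper is mounted at the origin on a cart in front of the work surface, level with it; the furniture and walls round the work are solid. World frame = base frame: x ahead of the robot, y to its left, z up, the work surface at z = 0. Lengths are in m, angles in rad, forces in N, time in s.
With the tool pointing down it reaches from about 0.325 to 0.9 m from the base axis. Payload 3.5 kg.
Tool frame: the origin (TCP) lies midway between the tips of the shut fingers; the grasp point (between the pads) lies 19 mm behind it; z points along the fingers, y is the line along which they close (so a half turn about z gives the same grasp; the last joint's range is limited). The gripper opens to 85 mm and grips with 20 to 120 N. Pads are 22 mm wide; open, the fingers measure 114 mm over their backs; the gripper's body (76 mm by 85 mm) begins 54 mm behind the grasp point. The pads swing forward as they close: fully open they stand 13 mm farther back than shut.
Start: joints at [-1.266, 0.276, -0.026, 1.268, 0, 1.467], TCP at [0.248, -0.574, 0.231] pointing down, gripper open.
Joint ranges: [-3.12, 3.12], [-0.85, 1.88], [-1.08, 1.24], [-1.95, 2.15], [-1.57, 1.53], [-3.14, 3.14]. Speed limits (rad/s): [2.57, 2.57, 3.14, 3.14, 3.14, 3.14].

INTERFACE

Orientations are given as a unit quaternion [x, y, z, w].
In Python, from bench import r gives the robot as it stands.
- The arm moves only by the tool jog_arm, never from a script. Its arguments are lists of equal length, an entry for each row: "rotation": the turn, a rotation vector about the tool's x, y, z in rad, a list of three; "linear": the shift along the tool's x, y, z in m, a list of three; "hand": the finger opening in m, from 0 to 0.0854. In form: {"rotation": [[rx, ry, rz], ...], "linear": [[dx, dy, dz], ...], "hand": [hand, ...]}. A call has 1 to 5 rows; each row is the pose to reach, as a shift and turn from the pose commanded when the call began, along the tool's axes at that moment; what a row does not reach only later rows make up. A row lasts 1/10 s, in which the tool goes at most 50 mm and 8.59 degrees, less where a joint would pass 70% of its speed; a pose out of reach is approached as far as the arm can. A call with a gripper value outside its range is refused whole. The fingers move at their own pace and stop on an object; the grip force is fixed at half the most. Time passes only in rows, so rows that repeat a pose let the fingers close. It gives the time, the measured TCP pose, the force, the opening and the grip force at its end, in the units of the state.
- r.get_state(): the state, without advancing time (a new reading comes with each control period).
- r.read_camera(name): name is "scene" or "top"; returns a dict with "frame" (420x560x3 uint8, red, green, blue), "depth" (420x560 float32, m along the optical axis (not along the pixel's ray), 0 where there is no reading), "K" (3x3 intrinsics, pixels), "origin" and "orientation" of the camera in the world. Camera axes: x right, y down, z forward; pixel columns grow to the right and rows downward; lengths in m; the calibration is good to about 2 mm. A picture is of the moment at which its call begins.
- r.finish_job(): hands the job in; it is judged then, once.
The state is a dict: "time": time; "joint_pos": joint angles; "qd": joint speeds; "joint_torque": joint torques, N m; "eef_pos": TCP position; "tool_rot": TCP orientation; "contact_force": force on the tool from outside, world axes, zero at the start; "moment": the same for the moment, N m; "width": finger opening in m; "finger_force": force on a finger pad.
Only numpy, scipy, OpenCV 4.12 (cv2) and the standard library are available. Lean on these libraries where they do the work, as an engineer would, in place of code of your own. Each camera call takes 0.05 s, during which the arm holds its last target. There are 200 camera calls.

## Working session

There is one attempt and no reset: what is moved stays moved. The work goes in short steps, Python scripts to look and compute and a tool call to move; the robot and the scene stay as the last step left them, time stands still between calls to the robot, and variables do not carry over. Pictures are saved under pics/ and viewed, at most 10 in all, crops included, and the job is handed in when it is done.

Besides the shell and the picture viewer there is one more tool, called after "Emit:" as a command line: name --argument value ..., lists and objects as JSON in quotes. jog_arm: Moves the arm, as the interface text tells. Its arguments: {"type":"object","properties":{"rotation":{"type":"array"},"linear":{"type":"array"},"hand":{"type":"array"}},"required":["rotation","linear","hand"]}

```bash
mkdir -p pics; ls
python3 - <<'E'
from bench import r
import cv2,numpy as np
for n in("scene","top"):
    d=r.read_camera(n); np.savez(f"pics/{n}0.npz",**d)
    cv2.imwrite(f"pics/{n}0.png",cv2.cvtColor(d["frame"],cv2.COLOR_RGB2BGR)); print(n,d["K"].tolist(),d["origin"],d["orientation"],(d["depth"]==0).mean())
print(r.get_state())
E
```

```text
pics
scene [[525.363425424801, 0.0, 285.1571913036134], [0.0, 525.363425424801, 207.6920630084308], [0.0, 0.0, 1.0]] [-0.24836624 -0.64817713  0.71940475] [ 0.79229222 -0.29906922  0.19412108 -0.49512386] 0.1425595238095238
top [[517.0571273292514, 0.0, 280.08651042713456], [0.0, 517.0571273292514, 218.37859022430837], [0.0, 0.0, 1.0]] [0.39644408 0.32150682 1.22619574] [ 0.71297085 -0.69631325  0.05600133 -0.06069823] 0.0039880952380952385
{'time': 0.1, 'joint_pos': array([-1.26640222e+00,  2.77061843e-01, -2.77396108e-02,  1.26799721e+00,
       -3.81038105e-05,  1.46734539e+00]), 'qd': array([ 6.23794443e-05, -6.76129102e-04,  2.72241469e-03,  1.37989872e-03,
        1.57933879e-03, -1.72071366e-04]), 'joint_torque': array([ 1.07788928e-04, -4.46706820e+01,  2.96129233e+01,  8.40965251e-03,
       -1.09807338e-04, -2.21030660e-07]), 'eef_pos': array([ 0.24763468, -0.57308304,  0.23027041]), 'tool_rot': array([ 9.79279261e-01,  2.02512039e-01, -1.19375795e-04, -9.94210026e-04]), 'contact_force': array([ 0.39083228,  0.34718815, -0.60178641]), 'moment': array([-0.04786973,  0.03971193,  0.03188671]), 'finger_force': 0.0, 'width': 0.0854424402510846}
```

View pics/top0.png

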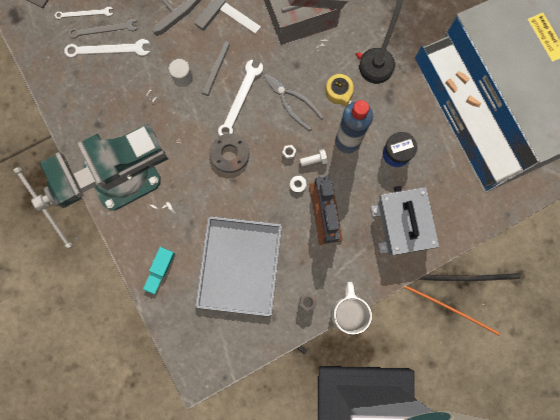

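View pics/scene0.png

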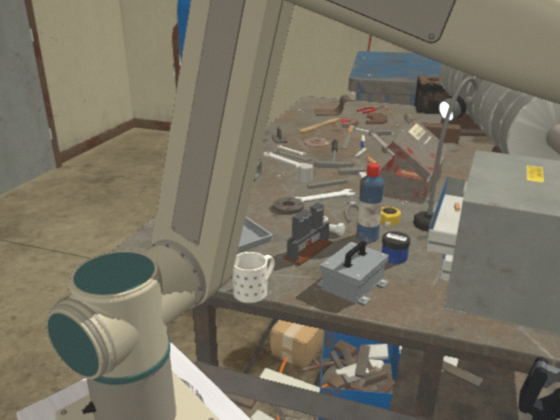

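The top view shows the covered box at (409,221), its handle at (409,220) and the rack at (327,210). The gauges are at about (324,190) and (331,222), the tray at (240,267), the coupling at (307,303), the mug at (352,313), the tin at (400,148) and the tall bottle at (355,120). The turquoise look-alike is at (158,270). The scene view confirms the box at (355,272) and the rack at (308,235).

```bash
cat > h.py <<'E'
import numpy as np, cv2
from scipy.spatial.transform import Rotation as R
def cloud(d):
    v,u=np.indices(d["depth"].shape); z=d["depth"]; K=d["K"]
    p=np.stack([(u-K[0,2])/K[0,0]*z,(v-K[1,2])/K[1,1]*z,z],-1)
    w=p@R.from_quat(d["orientation"]).as_matrix().T+d["origin"]; w[z==0]=np.nan; return w
def ray(d,uv,h):
    uv=np.atleast_2d(uv).astype(float);K=d["K"]
    q=np.c_[(uv[:,0]-K[0,2])/K[0,0],(uv[:,1]-K[1,2])/K[1,1],np.ones(len(uv))]@R.from_quat(d["orientation"]).as_matrix().T
    return d["origin"]+q*((h-d["origin"][2])/q[:,2])[:,None]
def rect(w,box,lo,hi):
    "min-area rectangle of points in pixel box with height in lo..hi: centre, sizes, long-axis yaw, median height"
    u0,v0,u1,v1=box; p=w[v0:v1,u0:u1].reshape(-1,3); p=p[(p[:,2]>lo)&(p[:,2]<hi)]
    (c,s,a)=cv2.minAreaRect((p[:,:2]*1000).astype(np.float32))
    if s[0]<s[1]: s=s[::-1];a+=90
    return np.round(c,1),np.round(s,1),round((a+90)%180-90,1),round(float(np.median(p[:,2]))*1000,1),len(p)
E
python3 - <<'E'
from h import *
d=dict(np.load("pics/top0.npz")); w=cloud(d)
print("table",np.nanmedian(w[330:350,230:260,2]), "floor tray",np.nanmedian(w[250:280,225:255,2]))
for n,b,lo,hi in [("cover plate",(375,180,445,262),.06,.083),("handle",(375,180,445,262),.095,.13),("rack all",(300,165,352,255),.01,.2),("g tops",(300,165,352,255),.11,.14),("gA",(300,165,352,207),.105,.14),("gB",(300,207,352,255),.105,.14),("rails",(300,165,352,255),.05,.07),("tray",(185,205,290,330),.012,.03),("mug",(325,275,380,340),.02,.15),("coup",(290,280,325,330),.02,.1),("tin",(380,125,420,170),.02,.1),("bottle",(335,90,375,160),.03,.4)]:
    try: print(n,*rect(w,b,lo,hi))
    except Exception as e: print(n,e)
bgr=cv2.cvtColor(d["frame"],cv2.COLOR_RGB2BGR)
a=cv2.resize(bgr[160:260,295:455],None,fx=5,fy=5,interpolation=cv2.INTER_CUBIC);cv2.imwrite("pics/crop.png",a)
E
```

```text
table -0.0011142105220354193 floor tray 0.002372996147631201
cover plate [591.9  38.3] [140.7 108.2] 11.2 68.3 2656
handle [591.7  37.8] [78.9 13.7] 10.8 101.4 211
rack all [638.8 239.8] [195.9  80. ] 10.6 84.6 1091
g tops [614.  223.1] [112.1  23.7] 9.5 123.1 464
gA [638.9 227.2] [61.9 22.8] 8.6 123.0 209
gB [584.8 217.9] [53.  23.3] 10.5 123.0 270
rails [618.7 223.2] [150.2  31.6] 10.2 60.7 317
tray [485.  425.1] [216.2 176.2] -5.1 18.4 889
mug [387.3 176.3] [103.1  80.4] 34.4 77.1 621
coup [404.8 263.9] [38.3 36.6] 0.8 39.1 156
tin [768.4  51. ] [71.7 70.9] -63.4 58.9 847
bottle [841.7 172.4] [151.1  65.5] 4.7 166.4 1426
```

View pics/crop.png

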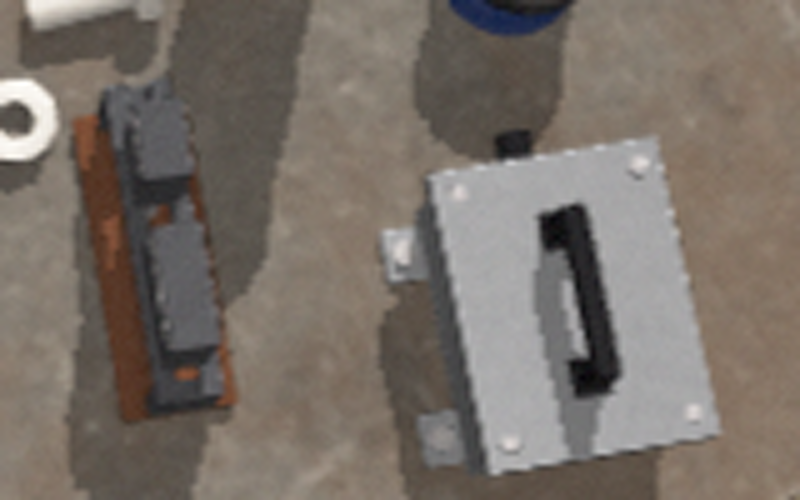

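The crop shows the narrower grip at (160,145), the far one, so that is the thin gauge. The wider grip is at (185,285). The box's gland points away from the robot, so the box's +x points ahead. I'll refine the gauge and tray numbers and plan the approach.

```bash
cat >> h.py <<'E'
def rel(x,y,z,yawdeg):
    "shift and turn from the measured pose to a tool-down pose with tool x at yaw"
    from bench import r
    s=r.get_state(); A=R.from_quat(s["tool_rot"]); T=R.from_euler("zx",[yawdeg,180],degrees=True)
    print("t",round(s["time"],2),"at",np.round(s["eef_pos"],4),"yaw",np.round(np.degrees(np.arctan2(*A.as_matrix()[[1,0],0])),2),"w",round(float(s["width"]),4),"F",np.round(s["contact_force"],1),
     "lin",np.round(A.inv().apply(np.array([x,y,z])-s["eef_pos"]),4),"rot",np.round((A.inv()*T).as_rotvec(),4))
E
python3 - <<'E'
from h import *
d=dict(np.load("pics/top0.npz")); w=cloud(d)
for n,b,lo,hi in [("gA",(300,165,352,201),.118,.14),("gB",(300,201,352,255),.118,.14),("tray wall",(185,205,290,330),.0165,.022),("traycells",(196,214,284,318),.0,.005)]:
    print(n,*rect(w,b,lo,hi))
rel(.592,.038,.23,191)
print(R.from_quat([9.79279261e-01,  2.02512039e-01, -1.19375795e-04, -9.94210026e-04]).as_matrix().round(3))
E
```

```text
gA [651.4 228.9] [36.5 22.7] 9.4 123.2 169
gB [586.4 218.2] [55.9 23.3] 10.4 123.2 268
tray wall [484.9 425. ] [215.8 176. ] -5.1 18.9 622
traycells [487.4 427.1] [243.8 209.3] 1.4 2.3 4922
t 0.1 at [ 0.2476 -0.5731  0.2303] yaw 23.37 w 0.0854 F [ 0.4  0.3 -0.6] lin [ 0.5585 -0.4244  0.0012] rot [-6.0000e-04 -2.6000e-03 -2.5418e+00]
[[ 0.918  0.397 -0.001]
 [ 0.397 -0.918  0.002]
 [ 0.    -0.002 -1.   ]]
```

```bash
sed -i 's/"zx"/"ZX"/' h.py; python3 -c "
from h import *
rel(.592,.038,.23,191)"
```

```text
t 0.1 at [ 0.2476 -0.5731  0.2303] yaw 23.37 w 0.0854 F [ 0.4  0.3 -0.6] lin [ 0.5585 -0.4244  0.0012] rot [-1.0000e-04 -2.9000e-03 -2.9257e+00]
```

Emit:
jog_arm --rotation '[[0, 0, 0], [0, 0, 0], [0, 0, 0], [0, 0, 0], [0, 0, 0]]' --linear '[[0.037, -0.028, 0], [0.074, -0.057, 0], [0.112, -0.085, 0], [0.149, -0.113, 0], [0.186, -0.141, 0]]' --hand '[0.085, 0.085, 0.085, 0.085, 0.085]'

```text
time: 0.6
eef_pos: [0.363, -0.3686, 0.2308]
tool_rot: [0.979, 0.202, -0.0, -0.0]
contact_force: [0.5, -0.7, -0.6]
width: 0.0848
finger_force: 0.0
```

Emit:
jog_arm --rotation '[[0, 0, 0], [0, 0, 0], [0, 0, 0], [0, 0, 0], [0, 0, 0]]' --linear '[[0.037, -0.028, 0], [0.074, -0.057, 0], [0.112, -0.085, 0], [0.149, -0.113, 0], [0.186, -0.141, 0]]' --hand '[0.085, 0.085, 0.085, 0.085, 0.085]'

```text
time: 1.1
eef_pos: [0.4778, -0.1654, 0.231]
tool_rot: [0.979, 0.202, -0.0, -0.0]
contact_force: [-0.2, -0.8, 0.0]
width: 0.085
finger_force: 0.0
```

Emit:
jog_arm --rotation '[[0, 0, 0], [0, 0, 0], [0, 0, 0], [0, 0, 0], [0, 0, 0]]' --linear '[[0.037, -0.028, 0], [0.074, -0.057, 0], [0.112, -0.085, 0], [0.149, -0.113, 0], [0.186, -0.141, 0]]' --hand '[0.085, 0.085, 0.085, 0.085, 0.085]'

```text
time: 1.6
eef_pos: [0.5926, 0.0378, 0.2308]
tool_rot: [0.979, 0.203, -0.0, -0.0]
contact_force: [1.0, -0.0, 0.7]
width: 0.0851
finger_force: 0.0
```

Emit:
jog_arm --rotation '[[0, 0, -0.145], [0, 0, -0.29], [0, 0, -0.435], [0, 0, -0.58], [0, 0, -0.73]]' --linear '[[0, 0, 0], [0, 0, 0], [0, 0, 0], [0, 0, 0], [0, 0, 0]]' --hand '[0.085, 0.085, 0.085, 0.085, 0.085]'

```text
time: 2.1
eef_pos: [0.5918, 0.036, 0.2306]
tool_rot: [0.841, 0.541, -0.001, -0.0]
contact_force: [0.4, -0.2, -0.1]
width: 0.0849
finger_force: 0.0
```

Emit:
jog_arm --rotation '[[0, 0, -0.145], [0, 0, -0.29], [0, 0, -0.435], [0, 0, -0.58], [0, 0, -0.73]]' --linear '[[0, 0, 0], [0, 0, 0], [0, 0, 0], [0, 0, 0], [0, 0, 0]]' --hand '[0.085, 0.085, 0.085, 0.085, 0.085]'

```text
time: 2.6
eef_pos: [0.5919, 0.0359, 0.2307]
tool_rot: [0.592, 0.806, -0.0, -0.001]
contact_force: [0.9, 0.3, -0.2]
width: 0.0848
finger_force: 0.0
```

Emit:
jog_arm --rotation '[[0, 0, -0.145], [0, 0, -0.29], [0, 0, -0.435], [0, 0, -0.58], [0, 0, -0.73]]' --linear '[[0, 0, 0], [0, 0, 0], [0, 0, 0], [0, 0, 0], [0, 0, 0]]' --hand '[0.085, 0.085, 0.085, 0.085, 0.085]'

```text
time: 3.1
eef_pos: [0.5919, 0.0359, 0.2306]
tool_rot: [0.266, 0.964, -0.0, -0.001]
contact_force: [-0.0, 0.1, -0.7]
width: 0.0851
finger_force: 0.0
```

Emit:
jog_arm --rotation '[[0, 0, -0.145], [0, 0, -0.29], [0, 0, -0.435], [0, 0, -0.58], [0, 0, -0.73]]' --linear '[[0, 0, 0], [0, 0, 0], [0, 0, 0], [0, 0, 0], [0, 0, 0]]' --hand '[0.085, 0.085, 0.085, 0.085, 0.085]'

```text
time: 3.6
eef_pos: [0.5919, 0.0359, 0.2307]
tool_rot: [-0.096, 0.995, 0.0, -0.001]
contact_force: [0.8, -0.0, -0.2]
width: 0.085
finger_force: 0.0
```

Emit:
jog_arm --rotation '[[0, 0, 0], [0, 0, 0], [0, 0, 0], [0, 0, 0], [0, 0, 0]]' --linear '[[0, 0.002, 0.04], [0, 0.002, 0.08], [0, 0.002, 0.115], [0, 0.002, 0.14], [0, 0.002, 0.151]]' --hand '[0.085, 0.07, 0.06, 0.05, 0.045]'

```text
time: 4.1
eef_pos: [0.589, 0.0379, 0.0767]
tool_rot: [-0.093, 0.996, 0.0, -0.003]
contact_force: [-0.2, 0.3, 0.8]
width: 0.0452
finger_force: 0.0
```

Emit:
jog_arm --rotation '[[0, 0, 0], [0, 0, 0], [0, 0, 0], [0, 0, 0], [0, 0, 0]]' --linear '[[0, 0, 0], [0, 0, 0], [0, 0, 0], [0, 0, 0], [0, 0, 0]]' --hand '[0.03, 0.02, 0.01, 0.0, 0.0]'

```text
time: 4.6
eef_pos: [0.5936, 0.0378, 0.0822]
tool_rot: [-0.093, 0.996, -0.0, 0.002]
contact_force: [0.2, 0.1, 4.3]
width: 0.011
finger_force: 59.2
```

Emit:
jog_arm --rotation '[[0, 0, 0], [0, 0, 0], [0, 0, 0], [0, 0, 0], [0, 0, 0]]' --linear '[[0, 0, 0], [0, 0, 0], [0, 0, 0], [0, 0, 0], [0, 0, 0]]' --hand '[0, 0, 0, 0, 0]'

```text
time: 5.1
eef_pos: [0.5936, 0.0378, 0.0822]
tool_rot: [-0.093, 0.996, -0.0, 0.002]
contact_force: [-0.1, -0.2, 6.5]
width: 0.0104
finger_force: 59.4
```

Emit:
jog_arm --rotation '[[0, 0, 0], [0, 0, 0], [0, 0, 0], [0, 0, 0], [0, 0, 0]]' --linear '[[0, 0, -0.004], [0, 0, -0.01], [0, 0, -0.018], [0, 0, -0.03], [0, 0, -0.045]]' --hand '[0, 0, 0, 0, 0]'

```text
time: 5.6
eef_pos: [0.591, 0.0378, 0.1257]
tool_rot: [-0.093, 0.996, 0.0, -0.001]
contact_force: [0.4, -0.1, -3.6]
width: 0.0107
finger_force: 58.8
```

Emit:
jog_arm --rotation '[[0, 0, 0], [0, 0, 0], [0, 0, 0], [0, 0, 0], [0, 0, 0]]' --linear '[[0, 0, -0.025], [0, 0, -0.055], [0, 0, -0.085], [0, 0, -0.11], [0, 0, -0.12]]' --hand '[0, 0, 0, 0, 0]'

```text
time: 6.1
eef_pos: [0.5937, 0.0377, 0.2499]
tool_rot: [-0.093, 0.996, -0.0, 0.003]
contact_force: [0.5, 0.5, -2.4]
width: 0.0108
finger_force: 58.9
```

Run:
```python
from h import *; from bench import r
d=r.read_camera("scene"); cv2.imwrite("pics/s1.png",cv2.cvtColor(d["frame"],cv2.COLOR_RGB2BGR)[100:340,180:500])
rel(.485,.425,.245,175)
```

```text
t 6.15 at [0.5939 0.0377 0.2501] yaw -169.33 w 0.0108 F [ 0.3  0.2 -2.2] lin [0.0354 0.4008 0.0042] rot [-0.0008  0.0068  0.2734]
```

View pics/s1.png

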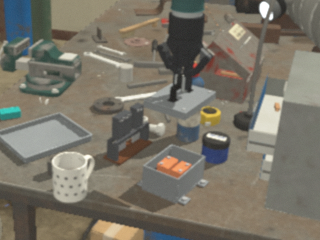

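The lift worked: the cover is level in the gripper at (180,100), and the copper blocks are visible in the box at (172,167).

Emit:
jog_arm --rotation '[[0, 0, 0], [0, 0, 0], [0, 0, 0], [0, 0, 0], [0, 0, 0]]' --linear '[[0.001, 0.02, 0], [0.005, 0.06, 0], [0.009, 0.105, 0], [0.013, 0.15, 0], [0.017, 0.195, 0]]' --hand '[0, 0, 0, 0, 0]'

```text
time: 6.65
eef_pos: [0.5376, 0.2274, 0.244]
tool_rot: [-0.093, 0.996, -0.0, -0.001]
contact_force: [0.6, -0.3, -2.6]
width: 0.0106
finger_force: 58.9
```

Emit:
jog_arm --rotation '[[0, 0, 0.05], [0, 0, 0.11], [0, 0, 0.17], [0, 0, 0.23], [0, 0, 0.273]]' --linear '[[0.004, 0.045, 0], [0.008, 0.09, 0], [0.012, 0.135, 0], [0.016, 0.175, 0], [0.018, 0.206, 0]]' --hand '[0, 0, 0, 0, 0]'

```text
time: 7.15
eef_pos: [0.4813, 0.4272, 0.2437]
tool_rot: [0.044, 0.999, -0.001, -0.001]
contact_force: [0.5, 0.2, -2.2]
width: 0.0106
finger_force: 59.0
```

Emit:
jog_arm --rotation '[[0, 0, 0], [0, 0, 0]]' --linear '[[0, 0, 0], [0, 0, 0]]' --hand '[0, 0]'

```text
time: 7.35
eef_pos: [0.4823, 0.4253, 0.2438]
tool_rot: [0.042, 0.999, -0.001, -0.001]
contact_force: [0.9, 0.4, -2.8]
width: 0.0108
finger_force: 59.1
```

Run:
```python
from h import *; from bench import r
rel(.485,.425,.031,175)
d=r.read_camera("top"); np.savez("pics/top1.npz",**d)
w=cloud(d); p=w.reshape(-1,3)
print("cover?",rect(w,(150,150,330,340),.19,.26))
for n,b,lo,hi in [("rim",(370,175,450,270),.059,.075),("blocks",(370,175,450,270),.048,.058)]: print(n,rect(w,b,lo,hi))
bgr=cv2.cvtColor(d["frame"],cv2.COLOR_RGB2BGR)
cv2.imwrite("pics/c1.png",np.hstack([cv2.resize(bgr[180:262,370:450],None,fx=5,fy=5,interpolation=cv2.INTER_CUBIC),cv2.resize(bgr[180:344,160:320],None,fx=2.5,fy=2.5)]))
```

```text
t 7.35 at [0.4823 0.4253 0.2438] yaw 175.14 w 0.0108 F [ 0.9  0.4 -2.8] lin [-0.0031  0.0004  0.2128] rot [-0.0025 -0.0018  0.0024]
cover? (array([525.2, 388.9]), array([46.1, 42.3]), -4.7, 230.0, 335)
rim (array([591.4,  38.5]), array([130.2,  97.8]), 11.1, 64.2, 448)
blocks (array([589.9,  39.6]), array([128.4,  94.6]), 10.4, 54.4, 669)
```

View pics/c1.png

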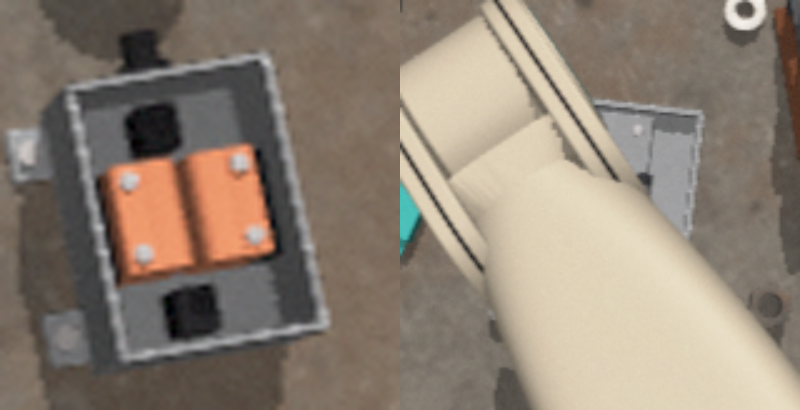

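The crop shows the cover over the tray, with the tray's walls visible around it at (695,120). In the open box, the gap between the two blocks runs at about (188,213).

Emit:
jog_arm --rotation '[[0, 0, 0], [0, 0, 0], [0, 0, 0], [0, 0, 0], [0, 0, 0]]' --linear '[[-0.001, 0, 0.025], [-0.002, 0, 0.06], [-0.003, 0, 0.095], [-0.003, 0, 0.13], [-0.003, 0, 0.155]]' --hand '[0, 0, 0, 0, 0]'

```text
time: 7.9
eef_pos: [0.4855, 0.4223, 0.0874]
tool_rot: [0.044, 0.999, -0.001, -0.001]
contact_force: [-0.5, 0.0, -2.8]
width: 0.0105
finger_force: 59.0
```

Emit:
jog_arm --rotation '[[0, 0, 0], [0, 0, 0], [0, 0, 0], [0, 0, 0], [0, 0, 0]]' --linear '[[0, 0, 0.015], [0, 0, 0.03], [0, 0, 0.04], [0, 0, 0.045], [0, 0, 0.045]]' --hand '[0, 0, 0, 0, 0]'

```text
time: 8.4
eef_pos: [0.4864, 0.4251, 0.0453]
tool_rot: [0.043, 0.999, -0.0, -0.0]
contact_force: [-0.2, 0.0, -2.9]
width: 0.0105
finger_force: 59.1
```

Run:
```python
from h import *; from bench import r
rel(.485,.425,.0345,175)
d=r.read_camera("scene"); cv2.imwrite("pics/s2.png",cv2.resize(cv2.cvtColor(d["frame"],cv2.COLOR_RGB2BGR)[190:280,160:280],None,fx=4,fy=4))
```

```text
t 8.4 at [0.4864 0.4251 0.0453] yaw 175.02 w 0.0105 F [-0.2  0.  -2.9] lin [ 0.0014 -0.0003  0.0108] rot [-0.0001 -0.      0.0004]
```

Creep down to contact.

Emit:
jog_arm --rotation '[[0, 0, 0], [0, 0, 0], [0, 0, 0], [0, 0, 0], [0, 0, 0]]' --linear '[[0, 0, 0.003], [0, 0, 0.005], [0, 0, 0.007], [0, 0, 0.008], [0, 0, 0.008]]' --hand '[0, 0, 0, 0, 0]'

```text
time: 8.95
eef_pos: [0.4862, 0.4251, 0.0371]
tool_rot: [0.043, 0.999, -0.0, -0.0]
contact_force: [0.9, 0.7, -3.6]
width: 0.0104
finger_force: 59.1
```

Emit:
jog_arm --rotation '[[0, 0, 0], [0, 0, 0], [0, 0, 0], [0, 0, 0]]' --linear '[[0, 0, 0.001], [0, 0, 0.0015], [0, 0, 0.002], [0, 0, 0.002]]' --hand '[0, 0, 0, 0]'

```text
time: 9.35
eef_pos: [0.4863, 0.4251, 0.0352]
tool_rot: [0.043, 0.999, -0.0, -0.0]
contact_force: [-0.6, -0.2, -2.9]
width: 0.0106
finger_force: 59.1
```

Emit:
jog_arm --rotation '[[0, 0, 0], [0, 0, 0]]' --linear '[[0, 0, 0.001], [0, 0, 0.001]]' --hand '[0, 0]'

```text
time: 9.55
eef_pos: [0.4865, 0.4252, 0.0343]
tool_rot: [0.043, 0.999, 0.0, 0.0]
contact_force: [0.7, 0.7, -2.1]
width: 0.0105
finger_force: 59.2
```

Emit:
jog_arm --rotation '[[0, 0, 0], [0, 0, 0]]' --linear '[[0, 0, 0.001], [0, 0, 0.001]]' --hand '[0, 0]'

```text
time: 9.75
eef_pos: [0.4865, 0.4253, 0.0342]
tool_rot: [0.043, 0.999, 0.0, 0.0]
contact_force: [-1.8, -0.9, 4.0]
width: 0.0107
finger_force: 60.0
```

Contact at the predicted height. Release, then rise.

Emit:
jog_arm --rotation '[[0, 0, 0], [0, 0, 0], [0, 0, 0], [0, 0, 0], [0, 0, 0]]' --linear '[[0, 0, 0], [0, 0, 0], [0, 0, 0], [0, 0, 0], [0, 0, 0]]' --hand '[0.02, 0.035, 0.05, 0.06, 0.06]'

```text
time: 10.25
eef_pos: [0.4864, 0.4252, 0.0332]
tool_rot: [0.043, 0.999, -0.0, 0.0]
contact_force: [0.3, -0.5, -0.0]
width: 0.0602
finger_force: 0.0
```

Emit:
jog_arm --rotation '[[0, 0, 0], [0, 0, 0], [0, 0, 0], [0, 0, 0], [0, 0, 0]]' --linear '[[0, 0, -0.01], [0, 0, -0.04], [0, 0, -0.08], [0, 0, -0.12], [0, 0, -0.16]]' --hand '[0.06, 0.06, 0.06, 0.06, 0.06]'

```text
time: 10.75
eef_pos: [0.4862, 0.4251, 0.1956]
tool_rot: [0.043, 0.999, 0.0, 0.0]
contact_force: [0.8, 1.0, -0.7]
width: 0.06
finger_force: 0.0
```

Run:
```python
from h import *; from bench import r
rel(.651,.229,.195,190)
d=dict(np.load("pics/top1.npz")); w=cloud(d)
# copper blocks: two colour blobs at h=.056
hsv=cv2.cvtColor(d["frame"],cv2.COLOR_RGB2HSV)
m=cv2.inRange(hsv[180:262,370:450],(3,90,140),(20,255,255))
n,l,s,c=cv2.connectedComponentsWithStats(m)
for k in range(1,n):
    if s[k,4]<40: continue
    v,u=np.nonzero(l==k); P=ray(d,np.c_[u+370,v+180],.056)[:,:2]*1000
    print(s[k],cv2.minAreaRect(P.astype(np.float32)),P.mean(0))
P=ray(d,np.argwhere(m>0)[:,::-1]+[370,180],.056)[:,:2]*1000
print("all",cv2.minAreaRect(P.astype(np.float32)))
```

```text
t 10.75 at [0.4862 0.4251 0.1956] yaw 175.03 w 0.06 F [ 0.8  1.  -0.7] lin [-0.1812 -0.181   0.0006] rot [ 0.0003  0.0005 -0.2614]
[ 37  29  18  23 277] ((594.7255859375, 21.856311798095703), (50.896209716796875, 31.06888198852539), 11.237710952758789) [594.4729808   22.50683918]
[ 22  32  17  23 272] ((587.88720703125, 57.45380401611328), (50.74419021606445, 31.080488204956055), 10.547943115234375) [587.57940062  57.09088889]
all ((591.3386840820312, 39.64335250854492), (50.75673294067383, 67.58087158203125), 10.835396766662598)
```

Emit:
jog_arm --rotation '[[0, 0, 0], [0, 0, 0], [0, 0, 0], [0, 0, 0], [0, 0, 0]]' --linear '[[-0.03, -0.03, 0], [-0.06, -0.06, 0], [-0.09, -0.09, 0], [-0.12, -0.12, 0], [-0.15, -0.15, 0]]' --hand '[0.06, 0.06, 0.06, 0.06, 0.06]'

```text
time: 11.25
eef_pos: [0.6238, 0.2614, 0.1944]
tool_rot: [0.043, 0.999, 0.0, 0.001]
contact_force: [0.4, 1.1, -0.8]
width: 0.0601
finger_force: 0.0
```

Emit:
jog_arm --rotation '[[0, 0, -0.1], [0, 0, -0.2], [0, 0, -0.261], [0, 0, -0.261], [0, 0, -0.261]]' --linear '[[-0.02, -0.02, 0], [-0.031, -0.031, 0], [-0.031, -0.031, 0], [-0.031, -0.031, 0], [-0.031, -0.031, 0]]' --hand '[0.06, 0.06, 0.06, 0.06, 0.06]'

```text
time: 11.75
eef_pos: [0.6509, 0.2292, 0.1938]
tool_rot: [-0.086, 0.996, 0.0, 0.0]
contact_force: [-1.1, -0.2, -0.6]
width: 0.0597
finger_force: 0.0
```

Run:
```python
from h import *; from bench import r
rel(.6514,.2289,.083,190)
d=r.read_camera("top"); np.savez("pics/top2.npz",**d); w=cloud(d)
print("cover",rect(w,(185,205,300,330),.019,.026),"handle",rect(w,(185,205,300,330),.045,.07))
bgr=cv2.cvtColor(d["frame"],cv2.COLOR_RGB2BGR)
cv2.imwrite("pics/c2.png",cv2.resize(bgr[150:340,180:440],None,fx=3,fy=3))
```

```text
t 11.75 at [0.6509 0.2292 0.1938] yaw -170.09 w 0.0597 F [-1.1 -0.2 -0.6] lin [-0.0004 -0.0004  0.1108] rot [ 0.0001  0.0003 -0.0016]
cover (array([484.6, 424.7]), array([214.9, 175.6]), -5.1, 21.2, 2238) handle (array([485.1, 424.8]), array([78.4, 12.7]), -4.9, 54.3, 196)
```

View pics/c2.png

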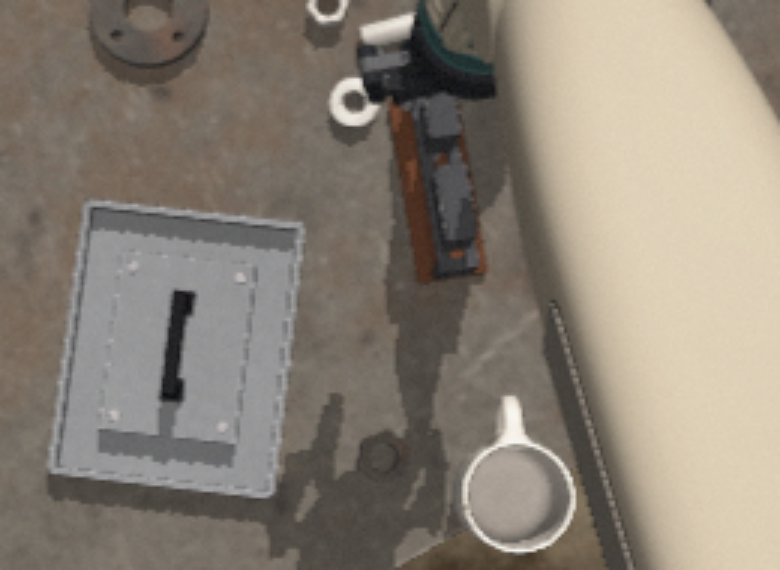

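The cover lies flat and centred in the tray, handle at (178,345). The gripper is above the thin gauge at (440,125). Descend and grip.

Emit:
jog_arm --rotation '[[0, 0, 0], [0, 0, 0], [0, 0, 0], [0, 0, 0], [0, 0, 0]]' --linear '[[0, 0, 0.025], [0, 0, 0.055], [0, 0, 0.085], [0, 0, 0.105], [0, 0, 0.111]]' --hand '[0.06, 0.06, 0.06, 0.06, 0.06]'

```text
time: 12.3
eef_pos: [0.6482, 0.2292, 0.0793]
tool_rot: [-0.087, 0.996, -0.0, -0.003]
contact_force: [-0.8, -0.3, 0.7]
width: 0.0597
finger_force: 0.0
```

Emit:
jog_arm --rotation '[[0, 0, 0], [0, 0, 0], [0, 0, 0], [0, 0, 0], [0, 0, 0]]' --linear '[[0, 0, 0], [0, 0, 0], [0, 0, 0], [0, 0, 0], [0, 0, 0]]' --hand '[0.06, 0.04, 0.03, 0.025, 0.022]'

```text
time: 12.8
eef_pos: [0.6518, 0.2295, 0.0837]
tool_rot: [-0.087, 0.996, 0.0, 0.001]
contact_force: [-0.5, 0.4, 1.4]
width: 0.0221
finger_force: 2.1
```

Emit:
jog_arm --rotation '[[0, 0, 0], [0, 0, 0], [0, 0, 0], [0, 0, 0]]' --linear '[[0, 0, 0], [0, 0, 0], [0, 0, 0], [0, 0, 0]]' --hand '[0.018, 0.01, 0.0, 0.0]'

```text
time: 13.2
eef_pos: [0.6519, 0.2295, 0.0838]
tool_rot: [-0.087, 0.996, 0.0, 0.001]
contact_force: [-0.1, 0.5, 5.9]
width: 0.0213
finger_force: 59.1
```

Emit:
jog_arm --rotation '[[0, 0, 0], [0, 0, 0], [0, 0, 0], [0, 0, 0], [0, 0, 0]]' --linear '[[0, 0, -0.005], [0, 0, -0.013], [0, 0, -0.024], [0, 0, -0.037], [0, 0, -0.05]]' --hand '[0, 0, 0, 0, 0]'

```text
time: 13.7
eef_pos: [0.6511, 0.2291, 0.1336]
tool_rot: [-0.087, 0.996, -0.0, 0.0]
contact_force: [-0.4, 0.5, -1.3]
width: 0.0213
finger_force: 58.6
```

Emit:
jog_arm --rotation '[[0, 0, 0], [0, 0, 0], [0, 0, 0], [0, 0, 0], [0, 0, 0]]' --linear '[[0, 0, -0.02], [0, 0, -0.045], [0, 0, -0.065], [0, 0, -0.075], [0, 0, -0.075]]' --hand '[0, 0, 0, 0, 0]'

```text
time: 14.2
eef_pos: [0.6524, 0.2295, 0.2102]
tool_rot: [-0.087, 0.996, 0.0, 0.002]
contact_force: [0.2, 0.1, -1.0]
width: 0.0208
finger_force: 58.6
```

Run:
```python
from h import *
rel(.5915,.0393,.2087,190.9)
```

```text
t 14.2 at [0.6524 0.2295 0.2102] yaw -170.02 w 0.0208 F [ 0.2  0.1 -1. ] lin [ 0.093  -0.1767  0.001 ] rot [ 0.0003  0.0048 -0.0161]
```

Emit:
jog_arm --rotation '[[0, 0, 0], [0, 0, 0], [0, 0, 0], [0, 0, -0.008], [0, 0, -0.016]]' --linear '[[0.015, -0.03, 0], [0.036, -0.07, 0], [0.058, -0.11, 0], [0.079, -0.15, 0], [0.093, -0.177, 0]]' --hand '[0, 0, 0, 0, 0]'

```text
time: 14.7
eef_pos: [0.5878, 0.0364, 0.2058]
tool_rot: [-0.094, 0.996, -0.0, -0.002]
contact_force: [-0.1, -0.4, -1.3]
width: 0.0216
finger_force: 58.9
```

Emit:
jog_arm --rotation '[[0, 0, 0], [0, 0, 0]]' --linear '[[0, 0, 0], [0, 0, 0]]' --hand '[0, 0]'

```text
time: 14.9
eef_pos: [0.5892, 0.0382, 0.2063]
tool_rot: [-0.094, 0.996, 0.0, -0.001]
contact_force: [-0.7, -0.2, -2.1]
width: 0.0212
finger_force: 59.0
```

Emit:
jog_arm --rotation '[[0, 0, 0], [0, 0, 0], [0, 0, 0], [0, 0, 0], [0, 0, 0]]' --linear '[[0, 0, 0.02], [0, 0, 0.045], [0, 0, 0.065], [0, 0, 0.075], [0, 0, 0.075]]' --hand '[0, 0, 0, 0, 0]'

```text
time: 15.4
eef_pos: [0.5886, 0.0397, 0.1301]
tool_rot: [-0.096, 0.995, 0.0, -0.002]
contact_force: [-0.5, 0.4, -2.2]
width: 0.0216
finger_force: 59.0
```

Run:
```python
from h import *; from bench import r
rel(.5915,.0393,.128,190.9)
d=r.read_camera("scene"); np.savez("pics/s3.npz",**d)
cv2.imwrite("pics/s3.png",cv2.resize(cv2.cvtColor(d["frame"],cv2.COLOR_RGB2BGR)[190:310,300:420],None,fx=5,fy=5,interpolation=cv2.INTER_CUBIC))
```

```text
t 15.4 at [0.5886 0.0397 0.1301] yaw -169.02 w 0.0216 F [-0.5  0.4 -2.2] lin [-0.0028 -0.001   0.0021] rot [ 0.0012 -0.0042  0.0013]
```

View pics/s3.png

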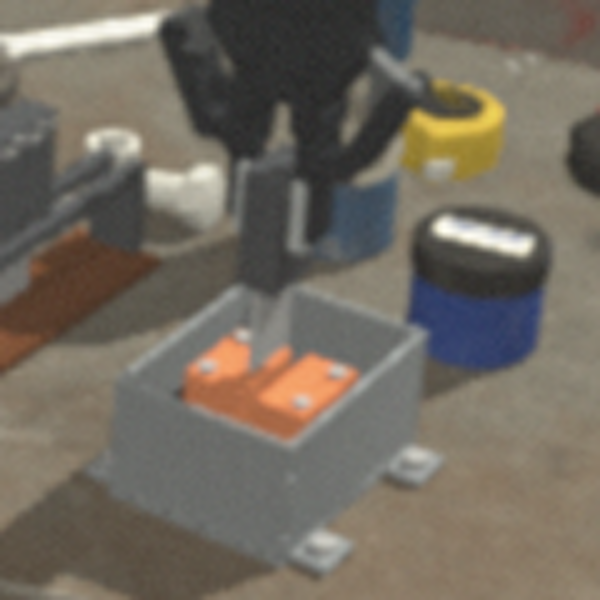

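The blade at (268,335) hangs with its tip right over the gap at (265,375). Small x correction, then descend watching forces.

Emit:
jog_arm --rotation '[[0, 0, 0], [0, 0, 0], [0, 0, 0], [0, 0, 0], [0, 0, 0]]' --linear '[[-0.002, 0, 0], [-0.002, 0, 0.002], [-0.002, 0, 0.004], [-0.002, 0, 0.007], [-0.002, 0, 0.01]]' --hand '[0, 0, 0, 0, 0]'

```text
time: 15.95
eef_pos: [0.5921, 0.039, 0.1224]
tool_rot: [-0.095, 0.995, -0.0, 0.0]
contact_force: [-0.1, 0.3, -1.4]
width: 0.0216
finger_force: 59.0
```

Emit:
jog_arm --rotation '[[0, 0, 0], [0, 0, 0], [0, 0, 0]]' --linear '[[0, 0, 0.002], [0, 0, 0.004], [0, 0, 0.005]]' --hand '[0, 0, 0]'

```text
time: 16.25
eef_pos: [0.5918, 0.0391, 0.1169]
tool_rot: [-0.095, 0.995, 0.0, -0.0]
contact_force: [-0.5, -0.3, -1.6]
width: 0.0215
finger_force: 59.0
```

Emit:
jog_arm --rotation '[[0, 0, 0], [0, 0, 0], [0, 0, 0], [0, 0, 0], [0, 0, 0]]' --linear '[[0, 0, 0.002], [0, 0, 0.005], [0, 0, 0.008], [0, 0, 0.011], [0, 0, 0.013]]' --hand '[0, 0, 0, 0, 0]'

```text
time: 16.75
eef_pos: [0.5918, 0.0391, 0.1038]
tool_rot: [-0.095, 0.995, 0.0, -0.0]
contact_force: [0.1, -1.0, -1.1]
width: 0.0214
finger_force: 59.0
```

Emit:
jog_arm --rotation '[[0, 0, 0], [0, 0, 0], [0, 0, 0], [0, 0, 0], [0, 0, 0]]' --linear '[[0, 0, 0.003], [0, 0, 0.007], [0, 0, 0.011], [0, 0, 0.014], [0, 0, 0.016]]' --hand '[0, 0, 0, 0, 0]'

```text
time: 17.25
eef_pos: [0.5918, 0.0391, 0.0878]
tool_rot: [-0.095, 0.995, 0.0, -0.0]
contact_force: [0.6, -0.4, -2.0]
width: 0.0212
finger_force: 59.0
```

Free in the gap. About 10 mm remains to the seat at TCP z ≈ 0.078.

Emit:
jog_arm --rotation '[[0, 0, 0], [0, 0, 0], [0, 0, 0], [0, 0, 0], [0, 0, 0]]' --linear '[[0, 0, 0.002], [0, 0, 0.004], [0, 0, 0.006], [0, 0, 0.008], [0, 0, 0.008]]' --hand '[0, 0, 0, 0, 0]'

```text
time: 17.75
eef_pos: [0.5917, 0.0391, 0.08]
tool_rot: [-0.095, 0.995, 0.0, -0.0]
contact_force: [-0.3, 0.1, -0.9]
width: 0.0214
finger_force: 59.0
```

Emit:
jog_arm --rotation '[[0, 0, 0], [0, 0, 0], [0, 0, 0]]' --linear '[[0, 0, 0.001], [0, 0, 0.0015], [0, 0, 0.0015]]' --hand '[0, 0, 0]'

```text
time: 18.05
eef_pos: [0.592, 0.0391, 0.0788]
tool_rot: [-0.095, 0.995, 0.0, -0.0]
contact_force: [-0.1, -0.1, -1.4]
width: 0.0212
finger_force: 59.0
```

Emit:
jog_arm --rotation '[[0, 0, 0], [0, 0, 0]]' --linear '[[0, 0, 0.001], [0, 0, 0.001]]' --hand '[0, 0]'

```text
time: 18.25
eef_pos: [0.5921, 0.0391, 0.0778]
tool_rot: [-0.095, 0.995, -0.0, 0.0]
contact_force: [1.0, 0.7, -1.0]
width: 0.0212
finger_force: 59.1
```

Emit:
jog_arm --rotation '[[0, 0, 0], [0, 0, 0]]' --linear '[[0, 0, 0.0007], [0, 0, 0.0007]]' --hand '[0, 0]'

```text
time: 18.45
eef_pos: [0.5921, 0.0391, 0.0777]
tool_rot: [-0.095, 0.995, -0.0, 0.0]
contact_force: [-1.7, -0.1, 4.0]
width: 0.0214
finger_force: 59.7
```

Seated, with upward contact force at the predicted height. Release and rise.

Emit:
jog_arm --rotation '[[0, 0, 0], [0, 0, 0], [0, 0, 0], [0, 0, 0], [0, 0, 0]]' --linear '[[0, 0, 0], [0, 0, 0], [0, 0, 0], [0, 0, 0], [0, 0, 0]]' --hand '[0.025, 0.035, 0.045, 0.05, 0.05]'

```text
time: 18.95
eef_pos: [0.592, 0.0391, 0.077]
tool_rot: [-0.095, 0.995, 0.0, -0.0]
contact_force: [0.3, -0.6, 0.0]
width: 0.0498
finger_force: 0.0
```

Emit:
jog_arm --rotation '[[0, 0, 0], [0, 0, 0], [0, 0, 0], [0, 0, 0], [0, 0, 0]]' --linear '[[0, 0, -0.015], [0, 0, -0.045], [0, 0, -0.085], [0, 0, -0.125], [0, 0, -0.165]]' --hand '[0.05, 0.05, 0.05, 0.05, 0.05]'

```text
time: 19.45
eef_pos: [0.5919, 0.0391, 0.2449]
tool_rot: [-0.095, 0.995, -0.0, 0.001]
contact_force: [0.3, 0.2, -0.3]
width: 0.0499
finger_force: 0.0
```

Emit:
jog_arm --rotation '[[0, 0, 0], [0, 0, 0], [0, 0, 0], [0, 0, 0], [0, 0, 0]]' --linear '[[0, -0.03, 0], [0, -0.07, 0], [0, -0.11, 0], [0, -0.15, 0], [0, -0.17, 0]]' --hand '[0.05, 0.05, 0.05, 0.05, 0.05]'

```text
time: 19.95
eef_pos: [0.6248, -0.1309, 0.2434]
tool_rot: [-0.094, 0.996, -0.001, 0.001]
contact_force: [0.3, 0.1, 0.4]
width: 0.0499
finger_force: 0.0
```

Run:
```python
from h import *; from bench import r
d=r.read_camera("top"); w=cloud(d)
print("gauge",rect(w,(370,175,450,270),.11,.13),"handle",rect(w,(185,205,300,330),.045,.07))
bgr=cv2.cvtColor(d["frame"],cv2.COLOR_RGB2BGR)[170:330,180:460]
e=r.read_camera("scene"); b2=cv2.cvtColor(e["frame"],cv2.COLOR_RGB2BGR)[190:310,200:420]
cv2.imwrite("pics/end.png",np.vstack([cv2.resize(bgr,(560,320)),cv2.resize(b2,(560,280))])[:600])
```

```text
gauge (array([591.6,  38.8]), array([36.1, 22.8]), 12.6, 116.8, 180) handle (array([485.1, 424.5]), array([78.1, 12.7]), -4.7, 54.2, 194)
```

View pics/end.png

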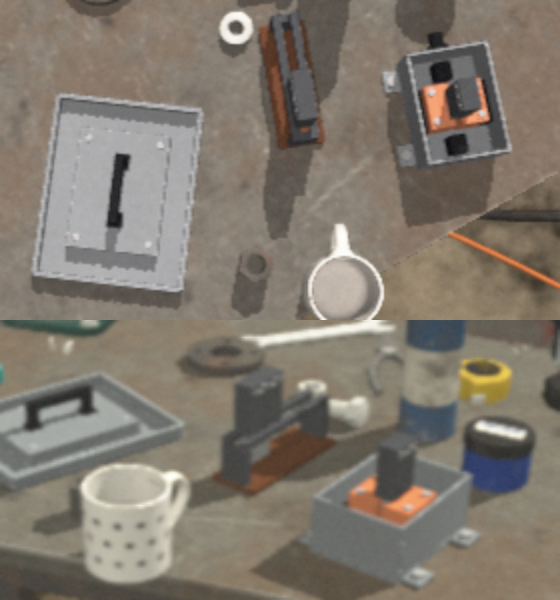

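The gauge stands seated and centred in the gap at (463,98), its top at 0.117 m as expected. The cover is flat in the tray at (118,190), the thick gauge is still in the rack at (303,90), and nothing else has moved.

```bash
python3 -c "
from bench import r
print(r.finish_job())"
```

```text
the job is handed in; nothing more can be done
None
```

I handed the job in at about 20 s: the cover lies flat and upright in the tray, the thin gauge stands seated midway along the gap, the thick gauge is still in the rack, and the other things look undisturbed in the final pictures.

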